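# Spoons from drying rack to spoon stand in seating order

## Task

The four feeding spoons on the white drying rack lie in the order in which the children sit at the table. Move them all over to the steel spoon stand, one spoon between each pair of clips, in the same left-to-right order and lying the same way: across both rails, hollow side up, heads pointing away from the arm. The spoons are clean, so let none drop onto the board, and leave the bowl, the jar and the cup where they are.

Things in the scene. Friction and masses are not known exactly. Their poses are not given: they have to be found in the camera images.
- spoon_red: Red plastic feeding spoon, 20 g. Origin: on the handle's flat underside at the neck, where the head begins; x to the head, z up. Oval head, hollow side up, 33 mm wide, to x = +44 mm. Handle: straight bar 13 mm wide (y), 9 mm thick (z), from x = 0 back to a round end 17 mm wide at x = -121 mm. Balances at about x = -40 mm; grip it across at x = -45 mm, midway between the rails it lies on
- spoon_yellow: Yellow plastic feeding spoon, 20 g. Origin: on the handle's flat underside at the neck, where the head begins; x to the head, z up. Oval head, hollow side up, 33 mm wide, to x = +44 mm. Handle: straight bar 13 mm wide (y), 9 mm thick (z), from x = 0 back to a round end 17 mm wide at x = -121 mm. Balances at about x = -40 mm; grip it across at x = -45 mm, midway between the rails it lies on
- spoon_green: Green plastic feeding spoon, 20 g. Origin: on the handle's flat underside at the neck, where the head begins; x to the head, z up. Oval head, hollow side up, 33 mm wide, to x = +44 mm. Handle: straight bar 13 mm wide (y), 9 mm thick (z), from x = 0 back to a round end 17 mm wide at x = -121 mm. Balances at about x = -40 mm; grip it across at x = -45 mm, midway between the rails it lies on
- spoon_blue: Blue plastic feeding spoon, 20 g. Origin: on the handle's flat underside at the neck, where the head begins; x to the head, z up. Oval head, hollow side up, 33 mm wide, to x = +44 mm. Handle: straight bar 13 mm wide (y), 9 mm thick (z), from x = 0 back to a round end 17 mm wide at x = -121 mm. Balances at about x = -40 mm; grip it across at x = -45 mm, midway between the rails it lies on
- drying_rack: White wire rack on a teal drip tray (150 x 250 mm, 12 mm high), fixed. Origin: on the board under its centre; x away from the arm, y along the row, z up. Rails along y at x = -32 and +32 mm, tops at z = 48 mm. Four places at y = -93, -31, 31, 93 mm, each between upright wires 14 mm to either side, up to z = 68 mm. A spoon starts in each, head to +x, its origin near x = 45, z = 48 mm
- spoon_stand: Steel spoon stand, dark base plate (110 x 246 mm, top z = 8 mm), fixed, empty, left or right of the rack. Origin, axes, rails and four places (y = -93, -31, 31, 93 mm) as on the drying rack. Each place: rigid clips on both rails, 20 mm apart inside, flaring to 40 mm at z = 74 mm, guide a handle onto the rails (z = 48 mm). A placed spoon's origin belongs at x = 45 mm, head to +x
- bowl: White ceramic bowl with a band of yellow dots, 124 mm across, 50 mm high, loose, origin under its centre; not to be disturbed
- snack_jar: Closed pink snack jar, 78 mm across, 79 mm high, loose, origin under its centre; not to be disturbed
- cup: Orange plastic cup with a handle, 74 mm across, 75 mm high, loose, origin under its centre; not to be disturbed
Things that resemble listed ones, but are neither listed nor needed, are in the scene too. Of the things like the spoon_blue, leave any that is black; of the rest the larger one is meant.

How it is judged:
By the outcome, as a careful person would: the job done as asked, in the order asked, and still so for the second after the job is handed in, with the robot touching nothing.
It also fails if it takes over 86 s, if anything falls off the work surface, if the arm or the gripper's body presses on something with over 40 N, if the wrist force passes 120 N, or if a joint passes its speed limit or range.

## Robot

A 6-joint arm with a two-finger parallel gripper is mounted at the origin on the work surface. World frame = base frame: x ahead of the robot, y to its left, z up, the work surface at z = 0. Lengths are in m, angles in rad, forces in N, time in s.
With the tool pointing down it reaches from about 0.25 to 0.725 m from the base axis. Payload 4 kg.
Tool frame: the origin (TCP) lies between the finger pads; the fingertips stand 8 mm ahead of it and the grasp point (between the pads) lies 11 mm behind it; z points along the fingers, y is the direction in which the jaws open and shut (so a half turn about z gives the same grasp; the last joint's range is limited). The gripper opens to 85 mm and grips with 20 to 120 N. Pads are 22 mm wide; open, the fingers measure 114 mm over their backs; the gripper's body (76 mm by 85 mm) begins 54 mm behind the grasp point. The pads swing forward as they close: fully open they stand 13 mm farther back than shut.
Start: joints at [1.194, 0.241, 0.005, 1.335, 0, 1.571], TCP at [0.184, 0.465, 0.239] pointing down, gripper open.
Joint ranges: [-2.72, 2.72], [-1.05, 1.87], [-1.09, 1.28], [-1.99, 2.15], [-1.42, 1.44], [-3.14, 3.14]. Speed limits (rad/s): [2.79, 2.79, 3.14, 3.14, 3.14, 3.14].

## Interface

Orientations are given as a unit quaternion [x, y, z, w].
In Python, from workcell import * gives the robot as it stands.
- The arm moves only by the tool send_rows, never from a script. Its argument "increments" is a list that holds one entry, the list of rows, each a list of 6 numbers: the shift along the tool's x, y, z in units of 50 mm (1.0 is 50 mm), then the turn, a rotation vector about the tool's x, y, z in units of 10 degrees (1.0 is 10 degrees). In form: [[[x, y, z, ax, ay, az], ...]]. A call has 1 to 8 rows; each row shifts and turns the commanded pose from where the row before left it, along the tool's axes as they then stand; what a row does not reach is not made up. A row lasts 1/8 s, in which the tool goes at most 62.5 mm and 10.7 degrees, less where a joint would pass 70% of its speed; a pose out of reach is approached as far as the arm can. A call with a number of a shift or a turn outside -1 to 1 is refused whole. A call with a gripper value outside its range is refused whole. "grip" is the closure, from 0 (fully open) to 1 (shut), set as the call begins (left out, the last holds). The fingers move at their own pace and stop on an object; the grip force is fixed at half the most. Time passes only in rows, so rows that do not move let the fingers close. It gives the time, the measured TCP pose, the force and the opening at its end, in the units of the state.
- get_obs(): the state, without advancing time (a new reading comes with each control period).
- camera(name): name is "side" or "top"; returns a dict with "color" (420x560x3 uint8, red, green, blue), "z_map" (420x560 float32, m along the optical axis (not along the pixel's ray), 0 where there is no reading), "intrinsics" (3x3 intrinsics, pixels), "pose" (4x4, takes a point from camera to world coordinates). Camera axes: x right, y down, z forward; pixel columns grow to the right and rows downward; lengths in m; the calibration is good to about 2 mm. A picture is of the moment at which its call begins.
- job_done(): hands the job in, once; it reports no verdict.
The state is a dict: "clock": time; "joint_pos": joint angles; "joint_vel": joint speeds; "tau": joint torques, N m; "eef_pos": TCP position; "tool_rot": TCP orientation; "ft_force": force on the tool from outside, world axes, zero at the start; "ft_torque": the same for the moment, N m; "grip_width": finger opening in m.
Only numpy, scipy, OpenCV 4.12 (cv2) and the standard library are available. Lean on these libraries where they do the work, as an engineer would, in place of code of your own. Each camera call takes 0.05 s, during which the arm holds its last target.

## Working session

There is one attempt and no reset: what is moved stays moved. The work goes in short steps, Python scripts to look and compute and a tool call to move; the robot and the scene stay as the last step left them, time stands still between calls to the robot, and variables do not carry over. Pictures are saved under pics/ and viewed, and the job is handed in when it is done.

Besides the shell and the picture viewer there is one more tool, called after "Call:" as name(argument=value, ...), one argument or row to a line, values as JSON. send_rows: Moves the arm, as the interface text tells. Its arguments: {"type":"object","properties":{"increments":{"type":"array"},"grip":{"type":"number"}},"required":["increments"]}

```bash
ls; mkdir -p pics
python3 - <<'E'
from workcell import *
import cv2,numpy as np
o=get_obs();print({k:np.round(v,3) for k,v in o.items()})
for n in("top","side"):
    c=camera(n);np.savez(f"{n}0.npz",**c);cv2.imwrite(f"pics/{n}0.png",c["color"][:,:,::-1]);print(n,c["intrinsics"],c["pose"].round(4))
E
```

```text
pics
{'clock': np.float64(0.0), 'joint_pos': array([1.194, 0.241, 0.004, 1.335, 0.   , 1.571]), 'joint_vel': array([ 0.   ,  0.001,  0.002, -0.   , -0.   , -0.   ]), 'tau': array([-1.0000e-03, -3.7232e+01,  2.5241e+01,  1.7000e-02, -0.0000e+00,
       -0.0000e+00]), 'eef_pos': array([0.184, 0.464, 0.238]), 'tool_rot': array([ 0.187,  0.982, -0.001, -0.   ]), 'ft_force': array([-0.439,  0.767, -0.459]), 'ft_torque': array([-0.041,  0.034, -0.002]), 'grip_width': np.float64(0.085)}
top [[481.2323051    0.         294.77932755]
 [  0.         481.2323051  208.37663688]
 [  0.           0.           1.        ]] [[-0.0113 -0.9955  0.0945  0.5235]
 [-0.9999  0.0105 -0.0094 -0.0019]
 [ 0.0083 -0.0946 -0.9955  1.404 ]
 [ 0.      0.      0.      1.    ]]
side [[412.66299307   0.         280.61543402]
 [  0.         412.66299307 213.29615993]
 [  0.           0.           1.        ]] [[ 8.951e-01 -2.988e-01  3.309e-01  2.859e-01]
 [-4.459e-01 -6.007e-01  6.636e-01 -6.959e-01]
 [ 5.000e-04 -7.415e-01 -6.709e-01  7.777e-01]
 [ 0.000e+00  0.000e+00  0.000e+00  1.000e+00]]
```

View pics/top0.png

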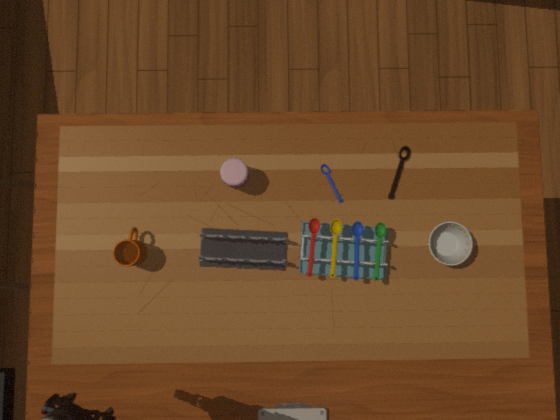

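View pics/side0.png

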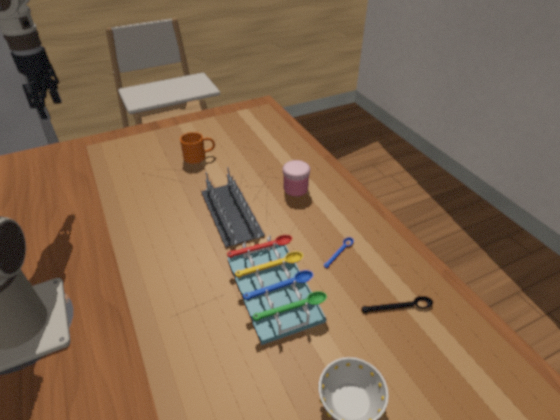

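The top view shows the rack at about (345,250), holding red (314,227), yellow (337,227), blue (358,229) and green (380,230) from left to right. The empty stand is at (244,250). Two things could pass for spoon_blue: the small blue spoon (332,184) and the black one (400,173). Neither is meant, because the larger blue spoon on the rack fits the description. Next I'll check that in a crop and measure.

```bash
cat > h.py <<'E'
import numpy as np,cv2
def cast(c,uv,z):
    K=c["intrinsics"];P=c["pose"];uv=np.atleast_2d(uv).astype(float)
    d=np.c_[(uv[:,0]-K[0,2])/K[0,0],(uv[:,1]-K[1,2])/K[1,1],np.ones(len(uv))]@P[:3,:3].T
    o=P[:3,3];return o+d*((z-o[2])/d[:,2])[:,None]
def cloud(c):
    v,u=np.mgrid[:420,:560];Z=c["z_map"];K=c["intrinsics"];P=c["pose"]
    p=np.stack([(u-K[0,2])/K[0,0]*Z,(v-K[1,2])/K[1,1]*Z,Z],-1)
    return p@P[:3,:3].T+P[:3,3]
def masks(img):
    h=cv2.cvtColor(img,cv2.COLOR_RGB2HSV);H,S,V=[h[...,i].astype(int) for i in range(3)]
    return dict(red=((H<5)|(H>174))&(S>190)&(V>80),yellow=(H>20)&(H<32)&(S>200)&(V>110),blue=(H>105)&(H<125)&(S>150)&(V>60),green=(H>50)&(H<75)&(S>150)&(V>50))
E
python3 - <<'E'
from h import *
t=dict(np.load("top0.npz"));s=dict(np.load("side0.npz"))
a=cv2.resize(t["color"][205:295,190:400,::-1],None,fx=3.8,fy=3.8,interpolation=cv2.INTER_CUBIC)
cv2.imwrite("pics/cropt.png",cv2.convertScaleAbs(a,alpha=1.5))
a=cv2.resize(s["color"][160:350,180:370,::-1],None,fx=3.1,fy=3.1,interpolation=cv2.INTER_CUBIC)
cv2.imwrite("pics/crops.png",cv2.convertScaleAbs(a,alpha=1.4))
for n,c in(("top",t),("side",s)):
  pc=cloud(c)
  for k,m in masks(c["color"]).items():
    N,L,st,ce=cv2.connectedComponentsWithStats(m.astype(np.uint8))
    for i in range(1,N):
        if st[i,4]<40: continue
        v,u=np.nonzero(L==i);p=cast(c,np.c_[u,v],.055)
        x0,y0,d,e=[0]*4
        q=p[:,:2];vx,vy,cx,cy=cv2.fitLine(q.astype(np.float32),cv2.DIST_HUBER,0,1e-3,1e-3).ravel()
        if vx<0:vx,vy=-vx,-vy
        tt=(q-[cx,cy])@[vx,vy]
        z=pc[v,u,2]
        print(n,k,st[i],"ends",np.round([cx+vx*tt.min(),cy+vy*tt.min(),cx+vx*tt.max(),cy+vy*tt.max()],4),"yaw",round(float(np.degrees(np.arctan2(vy,vx))),1),"len",round(np.ptp(tt),4),"zmed",round(float(np.median(z)),4),z.max().round(3))
E
```

```text
top red [308 219  11  55 163] ends [ 0.4712 -0.0528  0.6214 -0.0702] yaw -6.6 len 0.1513 zmed 0.0542 1.404
top yellow [330 219  11  59 253] ends [ 0.4588 -0.1149  0.6205 -0.1319] yaw -6.0 len 0.1626 zmed 0.0541 1.404
top blue [353 223  10  55 237] ends [ 0.458  -0.1803  0.6087 -0.1918] yaw -4.4 len 0.1511 zmed 0.0549 1.404
top green [376 223  10  17  66] ends [ 0.5627 -0.2494  0.608  -0.2543] yaw -6.2 len 0.0456 zmed 0.0492 1.404
top green [376 241   5  29  44] ends [ 0.4796 -0.2416  0.5575 -0.248 ] yaw -4.7 len 0.0782 zmed 0.0559 0.061
side blue [295 272  17  11 128] ends [ 0.5749 -0.1935  0.6123 -0.1887] yaw 7.4 len 0.0376 zmed 0.0503 0.059
side blue [269 280  24  11  89] ends [ 0.5095 -0.1896  0.5667 -0.1913] yaw -1.6 len 0.0572 zmed 0.0569 0.06
side blue [244 290  21  10  62] ends [ 0.4539 -0.1885  0.4986 -0.1876] yaw 1.1 len 0.0447 zmed 0.0565 0.059
```

View pics/cropt.png

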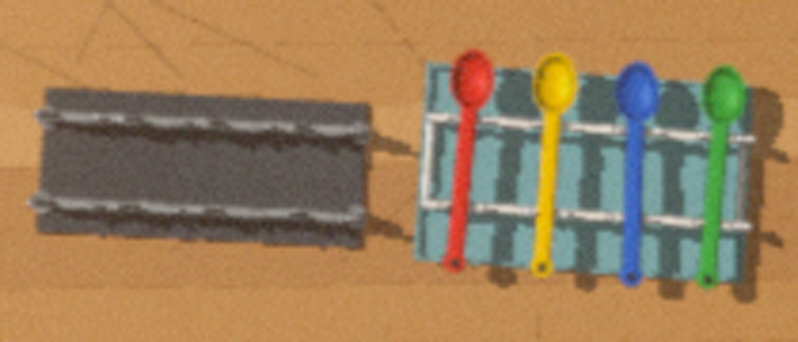

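View pics/crops.png

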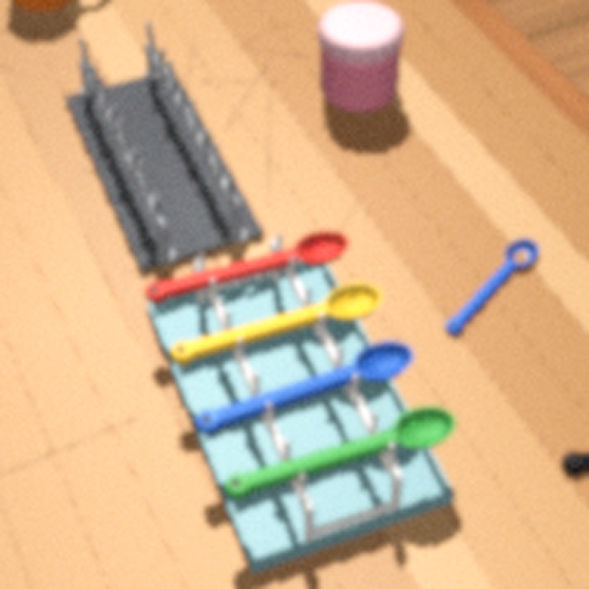

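```bash
cat >> h.py <<'E'
def loose(img,k):
    h=cv2.cvtColor(cv2.GaussianBlur(img,(3,3),0),cv2.COLOR_RGB2HSV);H,S,V=[h[...,i].astype(int) for i in range(3)]
    m=dict(red=((H<6)|(H>172))&(S>150)&(V>60),yellow=(H>21)&(H<35)&(S>190)&(V>80),blue=(H>103)&(H<128)&(S>110)&(V>40),green=(H>45)&(H<78)&(S>120)&(V>35))[k]
    return m.astype(np.uint8)
def spoon(c,k,z=.055,minarea=60):
    N,L,st,ce=cv2.connectedComponentsWithStats(loose(c["color"],k))
    i=1+np.argmax(st[1:,4]);v,u=np.nonzero(L==i)
    p=cast(c,np.c_[u,v],z)[:,:2]
    vx,vy,cx,cy=cv2.fitLine(p.astype(np.float32),cv2.DIST_HUBER,0,1e-3,1e-3).ravel()
    d=np.array([vx,vy])*np.sign(vx) ;t=(p-[cx,cy])@d
    hd=p[(t>t.min()+.012)&(t<t.max()-.055)]
    vx,vy,cx,cy=cv2.fitLine(hd.astype(np.float32),cv2.DIST_HUBER,0,1e-3,1e-3).ravel()
    d=np.array([vx,vy])*np.sign(vx);t=(p-[cx,cy])@d
    e=np.array([cx,cy])+d*t.min();h=np.array([cx,cy])+d*t.max()
    org=(e+h)/2+d*(.121-.0825)
    return org,np.degrees(np.arctan2(d[1],d[0])),np.ptp(t),p
E
python3 - <<'E'
from h import *
t=dict(np.load("top0.npz"));pc=cloud(t)
S={}
for k in("red","yellow","blue","green"):
    o,a,l,p=spoon(t,k);S[k]=o;print(k,o.round(4),a.round(2),l.round(4), "grip",(o-.045*np.array([np.cos(np.radians(a)),np.sin(np.radians(a))])).round(4))
h=cv2.cvtColor(cv2.GaussianBlur(t["color"],(3,3),0),cv2.COLOR_RGB2HSV);H,Sa,V=[h[...,i].astype(int) for i in range(3)]
print("hsv stand",h[245,244],"tray",h[260,345],h[225,345])
roi=np.zeros((420,560),bool);roi[215:285,190:296]=1
m=(roi&(Sa<80)).astype(np.uint8)
def rect(m,z):
    m=cv2.morphologyEx(m,cv2.MORPH_CLOSE,np.ones((5,5)));m=cv2.morphologyEx(m,cv2.MORPH_OPEN,np.ones((5,5)))
    v,u=np.nonzero(m);p=cast(t,np.c_[u,v],z)[:,:2]
    r=cv2.minAreaRect((p*1000).astype(np.float32));return r
print("stand",rect(m,.008))
roi[:]=0;roi[215:290,296:395]=1
m2=(roi&((H>78)&(H<102)&(Sa>40)|(Sa<60))).astype(np.uint8)
print("rack",rect(m2,.012))
cv2.imwrite("pics/m.png",np.hstack([m[205:295,190:400],m2[205:295,190:400]])*255)
# rails stand
for nm,(u0,u1) in dict(stand=(204,286),rack=(300,388)).items():
  z=pc[215:290,u0:u1,2]; q=pc[215:290,u0:u1][(z>.035)&(z<.09)]
  print(nm,len(q),"y",np.percentile(q[:,1],[1,99]).round(3),np.histogram(q[:,0],bins=np.arange(.44,.64,.01)))
E
```

```text
red [ 0.5816 -0.065 ] -6.41 0.1573 grip [ 0.5369 -0.06  ]
yellow [ 0.5781 -0.1265] -5.49 0.1573 grip [ 0.5333 -0.1222]
blue [ 0.5719 -0.1867] -2.46 0.1563 grip [ 0.5269 -0.1847]
green [ 0.5683 -0.25  ] -6.63 0.1575 grip [ 0.5236 -0.2448]
hsv stand [10 37 62] tray [ 30  15 100] [39 25 70]
stand ((540.7142944335938, 136.15853881835938), (246.90135192871094, 105.77386474609375), 86.68970489501953)
rack ((533.4302978515625, -153.37261962890625), (250.80470275878906, 150.17958068847656), 85.4760513305664)
stand 519 y [0.017 0.24 ] (array([  0,   0,   0,   0,   0,  14, 152,  92,   0,   0,   0,   0,  93,
       160,   8,   0,   0,   0,   0]), array([0.44, 0.45, 0.46, 0.47, 0.48, 0.49, 0.5 , 0.51, 0.52, 0.53, 0.54,
       0.55, 0.56, 0.57, 0.58, 0.59, 0.6 , 0.61, 0.62, 0.63]))
rack 1766 y [-0.265 -0.042] (array([  5,  40,  77,  68,  65, 149, 150,  85,  66,  73,  67,  96, 154,
       142, 140, 157, 145,  73,  14]), array([0.44, 0.45, 0.46, 0.47, 0.48, 0.49, 0.5 , 0.51, 0.52, 0.53, 0.54,
       0.55, 0.56, 0.57, 0.58, 0.59, 0.6 , 0.61, 0.62, 0.63]))
```

View pics/m.png

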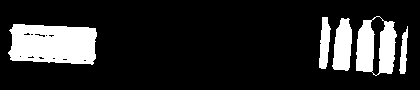

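Run:
```python
from h import *
for n,(r0,r1,u0,u1) in dict(top=(215,290,198,292),side=(165,250,195,270)).items():
  c=dict(np.load(n+"0.npz"));pc=cloud(c)
  P=pc[r0:r1,u0:u1].reshape(-1,3);z=P[:,2]
  if n=="side":
    g=(P[:,0]>.48)&(P[:,0]<.6)&(P[:,1]>.0)&(P[:,1]<.27);P=P[g];z=P[:,2]
  q=P[(z>.03)&(z<.09)]
  lines=[]
  for lo in(0,1):
    s=q[(q[:,0]>.5405)==bool(lo)]
    vx,vy,cx,cy=cv2.fitLine(s[:,:2].astype(np.float32),cv2.DIST_HUBER,0,1e-3,1e-3).ravel()
    yaw=np.degrees(np.arctan2(vy,vx));yaw=yaw if yaw>0 else yaw+180
    x=cx+vx/vy*(.136-cy);print(n,"rail",lo,"yaw",(yaw-90).round(2),"x at y=.136",x.round(4),"z pct",np.percentile(s[:,2],[5,25,50,75,95]).round(3))
  a=np.radians(-3.3);ux=np.array([np.cos(a),np.sin(a)]);uy=np.array([-np.sin(a),np.cos(a)])
  hi=q[q[:,2]>.058];ly=(hi[:,:2]-[.5407,.1362])@uy
  print("hi",len(hi),np.histogram(ly,bins=np.arange(-.13,.131,.004))[0])
  b=P[(z<.016)&(z>.0)];ly=(b[:,:2]-[.5407,.1362])@uy
```

```text
top rail 0 yaw -3.52 x at y=.136 0.5089 z pct [0.042 0.045 0.048 0.052 0.072]
top rail 1 yaw -3.64 x at y=.136 0.5725 z pct [0.042 0.046 0.048 0.054 0.072]
hi 113 [0 0 0 2 4 4 1 0 0 0 0 0 1 7 5 3 0 0 1 3 5 5 0 0 0 0 0 0 4 7 3 2 0 0 3 5 4
 3 0 0 0 0 0 3 4 5 2 0 0 1 5 5 4 0 0 0 0 0 0 3 4 5 0 0 0]
side rail 0 yaw -3.54 x at y=.136 0.5108 z pct [0.043 0.047 0.049 0.06  0.072]
side rail 1 yaw -3.53 x at y=.136 0.5745 z pct [0.041 0.046 0.049 0.059 0.072]
hi 154 [ 0  0  1  7  2  2  0  0  0  0  0  2  8 12  6  0  0  0  8  2  4  0  0  0
  0  0  0  4  9 10  2  0  0  1  9  4  0  0  0  0  0  1  0  6 12  6  0  0
  0  5  5  1  1  0  0  0  0  1  4 11  5  3  0  0  0]
```

Run:
```python
from h import *
for n,(r0,r1,u0,u1,f) in dict(top=(222,277,195,295,8),side=(160,250,190,275,6.6)).items():
  c=np.load(n+"0.npz")["color"][r0:r1,u0:u1,::-1]
  cv2.imwrite(f"pics/st_{n}.png",cv2.convertScaleAbs(cv2.resize(c,None,fx=f,fy=f,interpolation=cv2.INTER_CUBIC),alpha=2))
```

```text
(no output)
```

View pics/st_top.png

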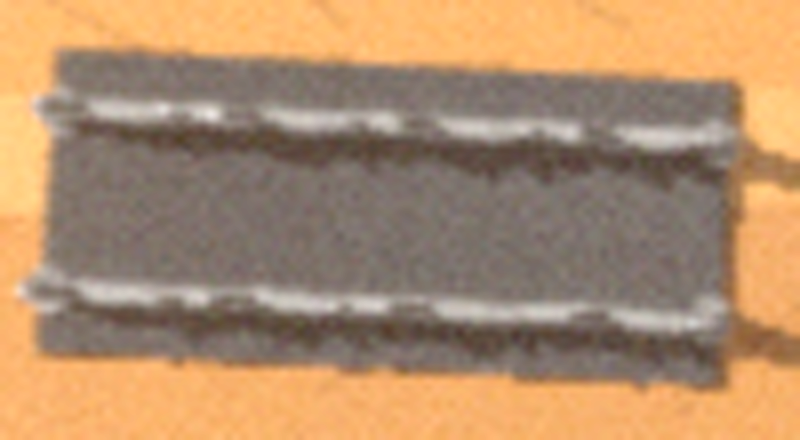

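View pics/st_side.png

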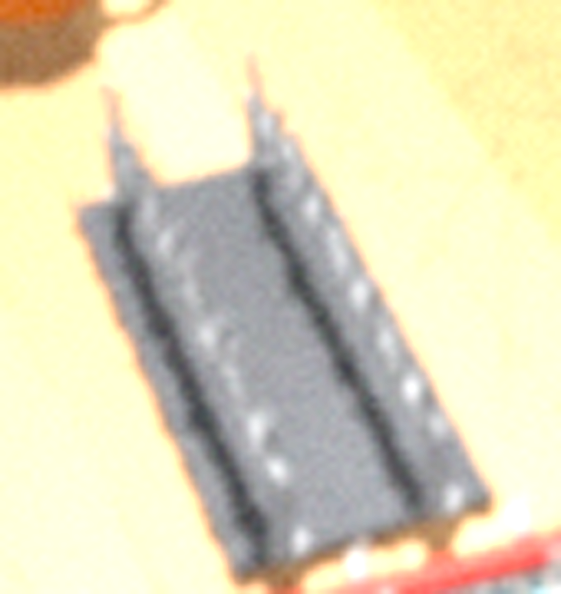

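```bash
cat >> h.py <<'E'
def rel(o,x,y,z,yawy=None):
    "steps in tool axes (units) : turn about tool z first, then shift in the new axes"
    from scipy.spatial.transform import Rotation as R
    M=R.from_quat(o["tool_rot"]).as_matrix()
    a=np.arctan2(M[1,1],M[0,1]); t=0
    if yawy is not None: t=-(np.radians(yawy)-a); M=M@R.from_rotvec([0,0,t]).as_matrix()
    d=M.T@(np.array([x,y,z])-o["eef_pos"])/.05
    print("tcp",o["eef_pos"].round(4),"yawy",np.degrees(a).round(2),"tilt",(np.degrees(np.arccos(-M[2,2]))).round(2),"-> turn",(np.degrees(t)/10).round(3),"shift",d.round(3),"q",o["joint_pos"].round(2),"F",o["ft_force"].round(1),"w",round(float(o["grip_width"]),4),"t",round(float(o["clock"]),2))
E
python3 - <<'E'
from h import *
from workcell import get_obs
s=dict(np.load("side0.npz"));t=dict(np.load("top0.npz"))
for k in("red","yellow","blue","green"):
  for c in (t,s):
    o,a,l,p=spoon(c,k,.054);print(k,o.round(4),a.round(2),l.round(4), "grip",(o-.045*np.array([np.cos(np.radians(a)),np.sin(np.radians(a))])).round(4))
rel(get_obs(),.536,-.061,.13,83.7)
E
```

```text
red [ 0.5816 -0.0651] -6.41 0.1574 grip [ 0.5369 -0.0601]Traceback (most recent call last):
  File "<stdin>", line 6, in <module>
  File "h.py", line 24, in spoon
    vx,vy,cx,cy=cv2.fitLine(hd.astype(np.float32),cv2.DIST_HUBER,0,1e-3,1e-3).ravel()
                ~~~~~~~~~~~^^^^^^^^^^^^^^^^^^^^^^^^^^^^^^^^^^^^^^^^^^^^^^^^^^
cv2.error: OpenCV(4.12.0) /io/opencv/modules/imgproc/src/linefit.cpp:50: error: (-215:Assertion failed) count > 0 in function 'fitLine2D_wods'
```

Run:
```python
from h import *
from workcell import get_obs
s=dict(np.load("side0.npz"))
for k in("red","yellow","blue","green"):
    m=loose(s["color"],k);r=np.zeros_like(m);r[230:325,225:330]=1;m=m*r
    N,L,st,ce=cv2.connectedComponentsWithStats(m);m=np.isin(L,[i for i in range(1,N) if st[i,4]>=12])
    v,u=np.nonzero(m);p=cast(s,np.c_[u,v],.054)[:,:2]
    t=p[:,0];hd=p[(t>t.min()+.012)&(t<t.max()-.055)]
    vx,vy,cx,cy=cv2.fitLine(hd.astype(np.float32),cv2.DIST_HUBER,0,1e-3,1e-3).ravel()
    print(k,len(p),"x",t.min().round(4),t.max().round(4),"yaw",np.degrees(np.arctan(vy/vx)).round(2),"y at x=.53",(cy+vy/vx*(.53-cx)).round(4))
rel(get_obs(),.536,-.061,.13,83.7)
```

```text
red 227 x 0.469 0.6248 yaw -7.25 y at x=.53 -0.0603Traceback (most recent call last):
  File "<stdin>", line 9, in <module>
cv2.error: OpenCV(4.12.0) /io/opencv/modules/imgproc/src/linefit.cpp:50: error: (-215:Assertion failed) count > 0 in function 'fitLine2D_wods'
```

Run:
```python
from h import *
from workcell import get_obs
rel(get_obs(),.537,-.0605,.13,83.6)
```

```text
tcp [0.1837 0.4644 0.2385] yawy 68.41 tilt 0.11 -> turn -1.519 shift [-8.192 -9.642  2.183] q [1.19 0.24 0.   1.34 0.   1.57] F [ 1.4 -0.2  1.1] w 0.0853 t 0.1
```

Call:
send_rows(
  increments=[
    [[0,0,0,0,0,-0.76],[0,0,0,0,0,-0.76],[-0.68,-0.8,0,0,0,0],[-0.68,-0.8,0,0,0,0],[-0.68,-0.8,0,0,0,0],[-0.68,-0.8,0,0,0,0],[-0.68,-0.8,0,0,0,0],[-0.68,-0.8,0,0,0,0]],
  ],
  grip=0.53,
)

```text
clock: 1.1
eef_pos: [0.3605, 0.2021, 0.2391]
tool_rot: [0.056, 0.998, -0.0, -0.0]
ft_force: [0.5, 0.5, -0.5]
grip_width: 0.0401
```

Call:
send_rows(
  increments=[
    [[-0.68,-0.8,0,0,0,0],[-0.68,-0.8,0,0,0,0],[-0.68,-0.8,0.1,0,0,0],[-0.68,-0.8,0.5,0,0,0],[-0.68,-0.8,0.5,0,0,0],[-0.68,-0.8,0.5,0,0,0],[0,0,0.5,0,0,0],[0,0,0,0,0,0]],
  ],
)

```text
clock: 2.1
eef_pos: [0.5338, -0.0579, 0.1315]
tool_rot: [0.056, 0.998, 0.0, -0.003]
ft_force: [-1.3, -0.2, 0.4]
grip_width: 0.0401
```

Run:
```python
from h import *
from workcell import *
rel(get_obs(),.537,-.0605,.0415,83.6)
c=camera("side");cv2.imwrite("pics/a1.png",c["color"][:,:,::-1])
rel(get_obs(),.537,-.0605,.0415,83.6)
```

```text
tcp [ 0.5338 -0.0579  0.1315] yawy 83.54 tilt 0.39 -> turn -0.006 shift [-0.082 -0.044  1.8  ] q [-0.11  0.39 -0.08  1.11  0.    0.  ] F [-1.3 -0.2  0.4] w 0.0401 t 2.1
tcp [ 0.5348 -0.0575  0.1332] yawy 83.59 tilt 0.2 -> turn -0.001 shift [-0.057 -0.055  1.834] q [-0.11  0.39 -0.08  1.11  0.    0.  ] F [-0.3 -0.1  0.3] w 0.04 t 2.15
```

View pics/a1.png

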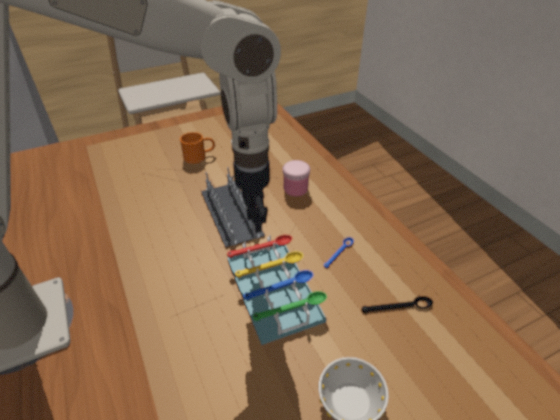

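The picture shows the gripper above the red spoon at about (258,225), with the fingers in line with the handle. I'll descend and grip.

Call:
send_rows(
  increments=[
    [[-0.06,-0.05,0.3,0,0,0],[0,0,0.5,0,0,0],[0,0,0.5,0,0,0],[0,0,0.35,0,0,0],[0,0,0.18,0,0,0],[0,0,0,0,0,0],[0,0,0,0,0,0]],
  ],
)

```text
clock: 3.02
eef_pos: [0.5395, -0.0602, 0.0437]
tool_rot: [0.056, 0.998, -0.0, 0.001]
ft_force: [-0.2, -0.2, 0.4]
grip_width: 0.0401
```

Call:
send_rows(
  increments=[
    [[0,0,0,0,0,0],[0,0,0,0,0,0],[0,0,0,0,0,0],[0,0,0,0,0,0],[0,0,0,0,0,0]],
  ],
  grip=1,
)

```text
clock: 3.65
eef_pos: [0.5393, -0.0605, 0.0436]
tool_rot: [0.056, 0.998, -0.0, 0.001]
ft_force: [-0.2, -0.8, 5.7]
grip_width: 0.0115
```

Call:
send_rows(
  increments=[
    [[0,0,-0.2,0,0,0],[0,0,-0.4,0,0,0],[0,0,-0.5,0,0,0],[0,0,-0.5,0,0,0],[0,0,-0.4,0,0,0],[0,0,0,0,0,0]],
  ],
)

```text
clock: 4.4
eef_pos: [0.5399, -0.0604, 0.1445]
tool_rot: [0.056, 0.998, -0.0, 0.002]
ft_force: [-0.2, -0.6, -0.9]
grip_width: 0.0115
```

Run:
```python
from h import *
from workcell import *
c=camera("side");cv2.imwrite("pics/a2.png",cv2.resize(c["color"][150:350,170:370,::-1],None,fx=3,fy=3))
o=get_obs()
a=np.radians(-3.5);ux=np.array([np.cos(a),np.sin(a)]);uy=np.array([-np.sin(a),np.cos(a)])
g=np.array([.5415,.136])+.093*uy;print(g)
rel(o,g[0],g[1],.133,86.5)
```

```text
[0.54717751 0.22882654]
tcp [ 0.539  -0.0603  0.1432] yawy 83.61 tilt 0.07 -> turn -0.289 shift [0.191 5.782 0.204] q [-0.11  0.38 -0.05  1.13  0.    0.  ] F [-0.2 -0.3 -0.3] w 0.0119 t 4.45
```

View pics/a2.png

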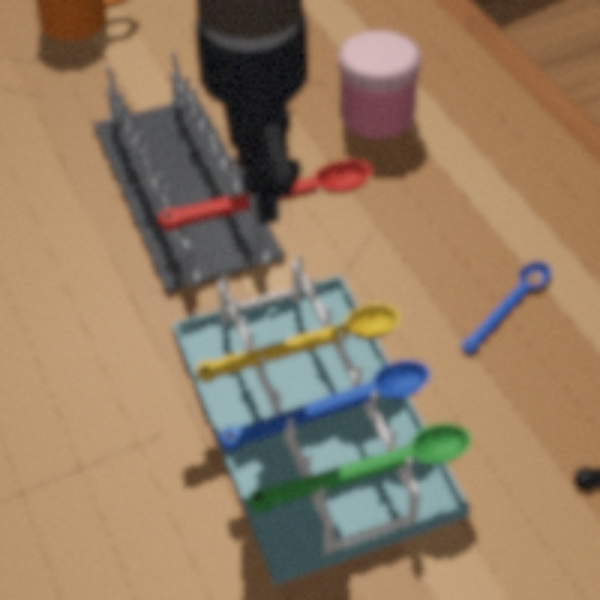

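Call:
send_rows(
  increments=[
    [[0,0,0,0,0,-0.29],[0.03,0.8,0,0,0,0],[0.03,0.85,0,0,0,0],[0.03,0.85,0,0,0,0],[0.03,0.85,0,0,0,0],[0.03,0.85,0,0,0,0],[0.03,0.8,0,0,0,0],[0.01,0.78,0,0,0,0]],
  ],
)

```text
clock: 5.45
eef_pos: [0.5458, 0.2298, 0.141]
tool_rot: [0.03, 1.0, -0.001, -0.001]
ft_force: [0.9, -0.9, -0.2]
grip_width: 0.0121
```

Call:
send_rows(
  increments=[
    [[0,0,0.2,0,0,0],[0,0,0.2,0,0,0],[0,0,0.0,0,0,0]],
  ],
)

```text
clock: 5.82
eef_pos: [0.5455, 0.2271, 0.1207]
tool_rot: [0.031, 1.0, -0.001, -0.002]
ft_force: [-0.5, 0.6, -0.7]
grip_width: 0.0119
```

Run:
```python
from h import *
from workcell import *
rel(get_obs(),.5472,.2288,.133,86.5)
c=camera("side");cv2.imwrite("pics/a3s.png",cv2.resize(c["color"][80:280,150:350,::-1],None,fx=3,fy=3))
t=camera("top");cv2.imwrite("pics/a3t.png",cv2.resize(t["color"][200:300,180:300,::-1],None,fx=5,fy=5))
o=get_obs();rel(o,.5472,.2288,.133,86.5)
z=o["eef_pos"][2]+.011+.002
for n,cc in(("top",t),("side",c)):
    m=loose(cc["color"],"red");r=np.zeros_like(m)
    if n=="top": r[200:300,180:300]=1
    else: r[100:260,180:340]=1
    N,L,st,ce=cv2.connectedComponentsWithStats(m*r);m=np.isin(L,[i for i in range(1,N) if st[i,4]>=8])
    v,u=np.nonzero(m)
    p=cast(cc,np.c_[u,v],z)[:,:2]; print(n,p.min(0).round(4),p.max(0).round(4))
    i=np.argsort(p[:,0]);print("tail",p[i[:6]].mean(0).round(4),"tip",p[i[-6:]].mean(0).round(4))
```

```text
tcp [0.5455 0.2271 0.1207] yawy 86.43 tilt 0.26 -> turn -0.007 shift [-0.032  0.037 -0.246] q [ 0.39  0.49  0.06  1.14 -0.    0.46] F [-0.5  0.6 -0.7] w 0.0119 t 5.83
tcp [0.5467 0.2275 0.1224] yawy 86.42 tilt 0.07 -> turn -0.008 shift [-0.009  0.027 -0.213] q [ 0.39  0.49  0.06  1.14 -0.    0.46] F [-0.1 -0.5  0.3] w 0.012 t 5.92
top [0.49   0.2101] [0.6289 0.2338]
tail [0.4939 0.2265] tip [0.6271 0.2221]
side [0.4711 0.2017] [0.6292 0.2341]
tail [0.4727 0.2234] tip [0.6271 0.216 ]
```

View pics/a3s.png

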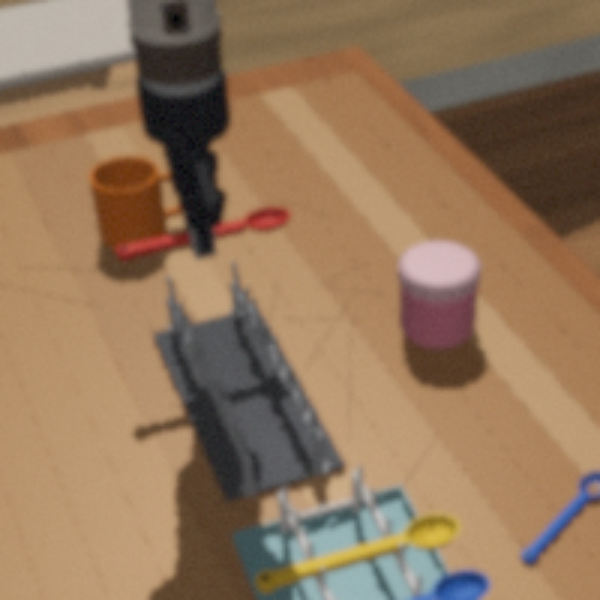

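View pics/a3t.png

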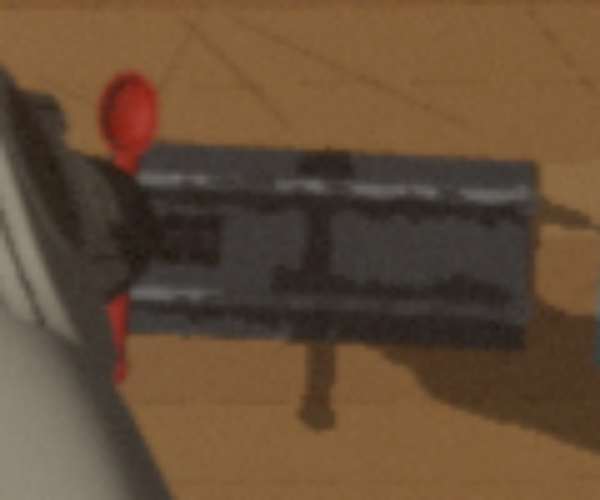

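Call:
send_rows(
  increments=[
    [[-0.06,0.03,0.2,0,0,0],[0,0,0.4,0,0,0],[0,0,0.4,0,0,0],[0,0,0.15,0,0,0],[0,0,0,0,0,0]],
  ],
)

```text
clock: 6.55
eef_pos: [0.5497, 0.2297, 0.0648]
tool_rot: [0.031, 1.0, -0.0, -0.0]
ft_force: [-0.9, -0.7, -0.2]
grip_width: 0.0115
```

Run:
```python
from h import *
from workcell import *
c=camera("side");cv2.imwrite("pics/a4s.png",cv2.resize(c["color"][120:240,170:290,::-1],None,fx=5,fy=5,interpolation=cv2.INTER_CUBIC))
rel(get_obs(),.5497,.2290,.0445,86.5)
```

```text
tcp [0.5502 0.23   0.0655] yawy 86.5 tilt 0.02 -> turn -0.0 shift [ 0.009 -0.021  0.421] q [0.4  0.55 0.   1.02 0.   0.46] F [-0.  -0.5  0.2] w 0.0117 t 6.6
```

View pics/a4s.png

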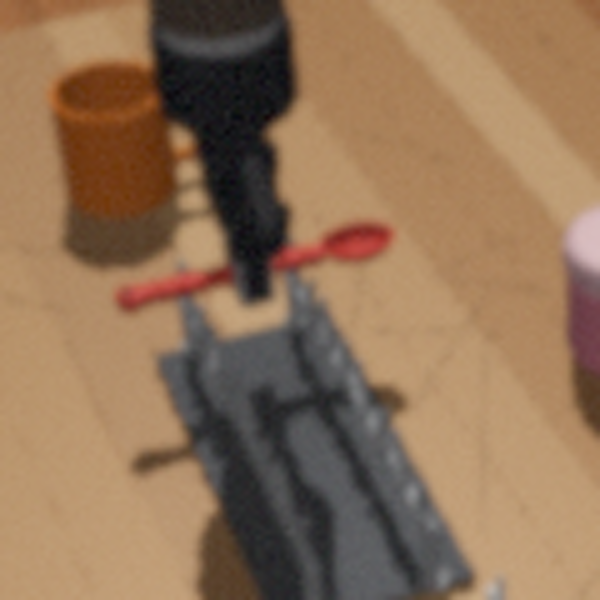

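The red spoon sits just above the last clips (190,280)-(300,280), level and with its head pointing away from the arm.

Call:
send_rows(
  increments=[
    [[0.01,-0.02,0.12,0,0,0],[0,0,0.12,0,0,0],[0,0,0.1,0,0,0],[0,0,0.06,0,0,0],[0,0,0,0,0,0]],
  ],
)

```text
clock: 7.22
eef_pos: [0.5491, 0.229, 0.0449]
tool_rot: [0.03, 1.0, -0.0, -0.0]
ft_force: [-0.5, 0.4, -0.7]
grip_width: 0.0114
```

Call:
send_rows(
  increments=[
    [[0,0,0.03,0,0,0],[0,0,0,0,0,0]],
  ],
)

```text
clock: 7.48
eef_pos: [0.5494, 0.2291, 0.0438]
tool_rot: [0.03, 1.0, 0.0, 0.0]
ft_force: [-0.2, 0.3, -0.5]
grip_width: 0.0117
```

Call:
send_rows(
  increments=[
    [[0,0,0,0,0,0],[0,0,0,0,0,0],[0,0,0,0,0,0]],
  ],
  grip=0.53,
)

```text
clock: 7.85
eef_pos: [0.5494, 0.2291, 0.0439]
tool_rot: [0.03, 1.0, 0.0, 0.0]
ft_force: [0.3, -0.5, -0.8]
grip_width: 0.0401
```

Call:
send_rows(
  increments=[
    [[0,0,-0.3,0,0,0],[0,0,-0.5,0,0,0],[0,0,-0.5,0,0,0],[0,0,-0.5,0,0,0],[0,0,0,0,0,0]],
  ],
)

```text
clock: 8.48
eef_pos: [0.5513, 0.2299, 0.1374]
tool_rot: [0.03, 1.0, 0.001, 0.003]
ft_force: [0.2, -0.0, -0.5]
grip_width: 0.0401
```

Run:
```python
from h import *
from workcell import *
c=camera("side");cv2.imwrite("pics/a5s.png",cv2.resize(c["color"][120:240,170:290,::-1],None,fx=5,fy=5,interpolation=cv2.INTER_CUBIC))
rel(get_obs(),.5333,-.1225,.1325,84.5)
```

```text
tcp [0.5503 0.2294 0.1356] yawy 86.51 tilt 0.2 -> turn 0.201 shift [-0.336 -7.039  0.051] q [0.4  0.49 0.09 1.17 0.   0.46] F [-0.5  0.  -0.1] w 0.0401 t 8.53
```

View pics/a5s.png

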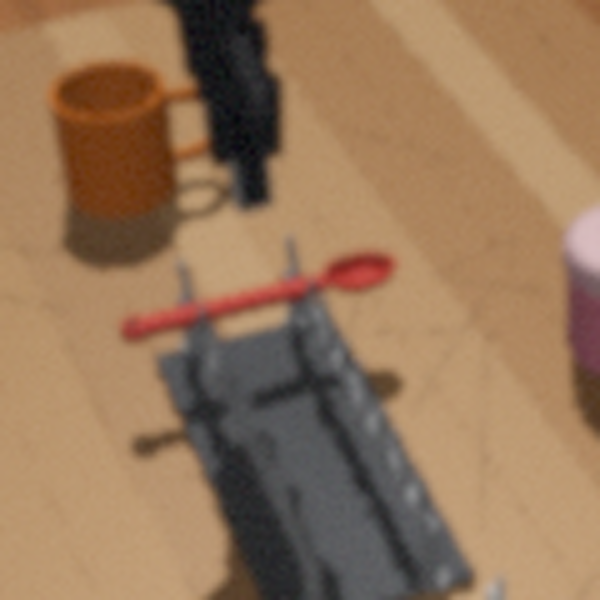

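Red lies between the end clips, across both rails, with its head pointing away from the arm (360,270). Yellow is next.

Call:
send_rows(
  increments=[
    [[0,0,0,0,0,0.2],[-0.04,-0.9,0,0,0,0],[-0.04,-0.9,0,0,0,0],[-0.04,-0.9,0,0,0,0],[-0.04,-0.9,0,0,0,0],[-0.04,-0.9,0,0,0,0],[-0.04,-0.9,0,0,0,0],[-0.04,-0.9,0,0,0,0]],
  ],
)

```text
clock: 9.52
eef_pos: [0.5321, -0.0871, 0.1326]
tool_rot: [0.048, 0.999, 0.0, -0.001]
ft_force: [1.5, -0.3, -1.3]
grip_width: 0.0401
```

Call:
send_rows(
  increments=[
    [[-0.04,-0.74,0,0,0,0],[0,0,0.0,0,0,0],[0,0,0,0,0,0]],
  ],
)

```text
clock: 9.9
eef_pos: [0.531, -0.1224, 0.1329]
tool_rot: [0.048, 0.999, 0.0, -0.001]
ft_force: [0.7, 0.2, -0.6]
grip_width: 0.0403
```

Run:
```python
from h import *
from workcell import *
rel(get_obs(),.5333,-.1225,.0430,84.5)
```

```text
tcp [ 0.531  -0.1224  0.1329] yawy 84.47 tilt 0.12 -> turn -0.003 shift [-0.05   0.002  1.798] q [-0.23  0.4  -0.06  1.12  0.   -0.13] F [ 0.7  0.2 -0.6] w 0.0403 t 9.9
```

Call:
send_rows(
  increments=[
    [[-0.04,0,0.3,0,0,0],[0,0,0.5,0,0,0],[0,0,0.5,0,0,0],[0,0,0.35,0,0,0],[0,0,0.15,0,0,0],[0,0,0,0,0,0],[0,0,0,0,0,0]],
  ],
)

```text
clock: 10.78
eef_pos: [0.5343, -0.1229, 0.0444]
tool_rot: [0.048, 0.999, -0.0, 0.001]
ft_force: [-0.5, 0.8, 0.4]
grip_width: 0.0403
```

Call:
send_rows(
  increments=[
    [[0,0,0,0,0,0],[0,0,0,0,0,0],[0,0,0,0,0,0],[0,0,0,0,0,0],[0,0,0,0,0,0]],
  ],
  grip=1,
)

```text
clock: 11.4
eef_pos: [0.5342, -0.1231, 0.0446]
tool_rot: [0.048, 0.999, -0.0, 0.001]
ft_force: [0.4, 0.9, 5.3]
grip_width: 0.0117
```

Call:
send_rows(
  increments=[
    [[0,0,-0.2,0,0,0],[0,0,-0.4,0,0,0],[0,0,-0.5,0,0,0],[0,0,-0.5,0,0,0],[0,0,-0.3,0,0,0],[0,0,0,0,0,0]],
  ],
)

```text
clock: 12.15
eef_pos: [0.5344, -0.1233, 0.1399]
tool_rot: [0.048, 0.999, -0.0, 0.001]
ft_force: [0.2, -0.4, -0.4]
grip_width: 0.0116
```

Run:
```python
from h import *
from workcell import *
c=camera("side");cv2.imwrite("pics/b2.png",cv2.resize(c["color"][150:350,170:370,::-1],None,fx=3,fy=3))
a=np.radians(-3.5);ux=np.array([np.cos(a),np.sin(a)]);uy=np.array([-np.sin(a),np.cos(a)])
for l in(.031,-.031,-.093):print(np.array([.541,.1362])+l*uy)
t=dict(np.load("top0.npz"))
g=np.array([.541,.1362])+.031*uy
rel(get_obs(),g[0]+.001,g[1],.135,86.5)
```

```text
[0.5428925  0.16714218]
[0.5391075  0.10525782]
[0.53532249 0.04337346]
tcp [ 0.5336 -0.1231  0.1388] yawy 84.51 tilt 0.01 -> turn -0.199 shift [0.149 5.806 0.075] q [-0.23  0.4  -0.05  1.13 -0.   -0.13] F [0.8 0.1 0.3] w 0.0117 t 12.2
```

View pics/b2.png

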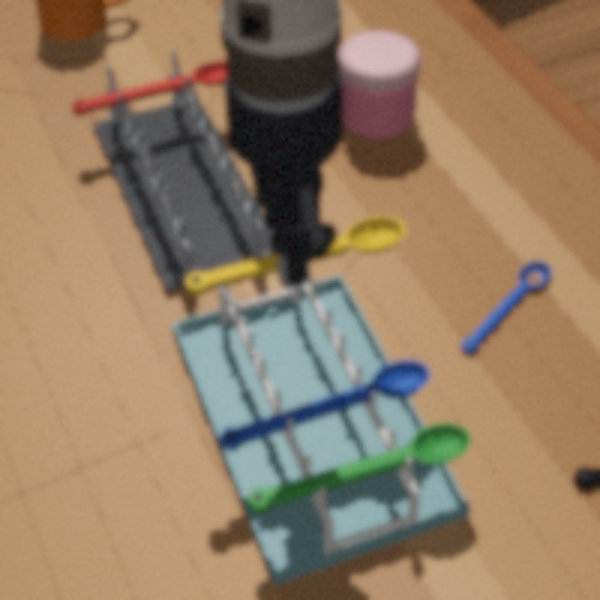

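Yellow is held level. Carrying it to the second place from the left.

Call:
send_rows(
  increments=[
    [[0,0,0,0,0,-0.2],[0.02,0.8,0,0,0,0],[0.02,0.85,0,0,0,0],[0.02,0.85,0,0,0,0],[0.02,0.85,0,0,0,0],[0.02,0.85,0,0,0,0],[0.02,0.8,0,0,0,0],[0.02,0.8,0,0,0,0]],
  ],
)

```text
clock: 13.2
eef_pos: [0.5435, 0.168, 0.1375]
tool_rot: [0.03, 1.0, -0.0, -0.001]
ft_force: [0.9, -0.5, -0.1]
grip_width: 0.0113
```

Call:
send_rows(
  increments=[
    [[0,0,0.3,0,0,0],[0,0,0.4,0,0,0],[0,0,0.4,0,0,0],[0,0,0.3,0,0,0],[0,0,0,0,0,0]],
  ],
)

```text
clock: 13.82
eef_pos: [0.5427, 0.1658, 0.0667]
tool_rot: [0.031, 1.0, -0.001, -0.002]
ft_force: [-1.1, 0.7, -0.2]
grip_width: 0.0117
```

Run:
```python
from h import *
from workcell import *
rel(get_obs(),.5438,.1671,.0446,86.5)
c=camera("side");cv2.imwrite("pics/b3.png",cv2.resize(c["color"][120:270,170:320,::-1],None,fx=4,fy=4,interpolation=cv2.INTER_CUBIC))
rel(get_obs(),.5438,.1671,.0446,86.5)
```

```text
tcp [0.5427 0.1658 0.0667] yawy 86.49 tilt 0.26 -> turn -0.001 shift [-0.022  0.029  0.442] q [ 0.3   0.5  -0.08  0.99 -0.    0.36] F [-1.1  0.7 -0.2] w 0.0117 t 13.82
tcp [0.5436 0.1661 0.0679] yawy 86.49 tilt 0.12 -> turn -0.001 shift [-0.003  0.02   0.467] q [ 0.3   0.5  -0.08  0.99 -0.    0.36] F [-0.1 -0.1  0.2] w 0.0112 t 13.88
```

View pics/b3.png

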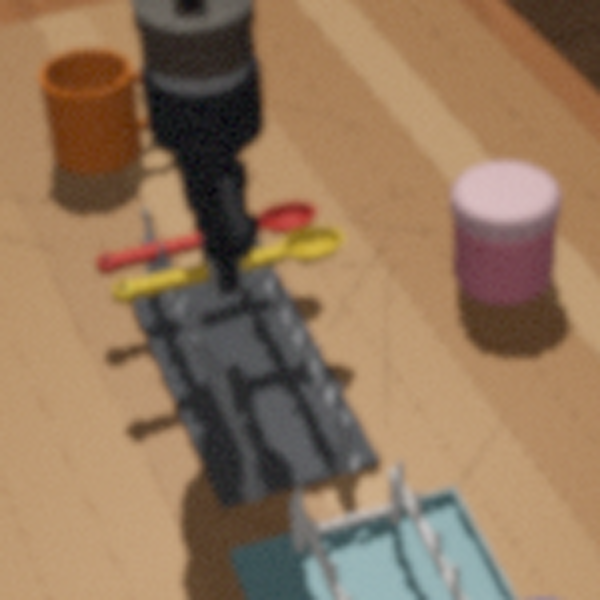

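Yellow hovers over the second place (230,265), clear of red. I'll lower it and release.

Call:
send_rows(
  increments=[
    [[0,0.02,0.14,0,0,0],[0,0,0.14,0,0,0],[0,0,0.12,0,0,0],[0,0,0.07,0,0,0],[0,0,0,0,0,0],[0,0,0,0,0,0]],
  ],
)

```text
clock: 14.62
eef_pos: [0.5444, 0.1679, 0.0454]
tool_rot: [0.03, 1.0, 0.0, 0.0]
ft_force: [1.1, -0.1, -0.7]
grip_width: 0.0114
```

Call:
send_rows(
  increments=[
    [[0,0,0,0,0,0],[0,0,0,0,0,0],[0,0,0,0,0,0]],
  ],
  grip=0.53,
)

```text
clock: 15.0
eef_pos: [0.5444, 0.1679, 0.0454]
tool_rot: [0.03, 1.0, 0.0, 0.0]
ft_force: [0.9, -0.2, -0.2]
grip_width: 0.0401
```

Call:
send_rows(
  increments=[
    [[0,0,-0.3,0,0,0],[0,0,-0.5,0,0,0],[0,0,-0.5,0,0,0],[0,0,-0.5,0,0,0],[0,0,0,0,0,0]],
  ],
)

```text
clock: 15.62
eef_pos: [0.5464, 0.1685, 0.1388]
tool_rot: [0.03, 1.0, 0.001, 0.003]
ft_force: [-0.1, -0.0, -1.1]
grip_width: 0.0403
```

Run:
```python
from h import *
from workcell import *
c=camera("side");cv2.imwrite("pics/b5.png",cv2.resize(c["color"][120:320,170:370,::-1],None,fx=3,fy=3,interpolation=cv2.INTER_CUBIC))
rel(get_obs(),.5270,-.1849,.1325,87.5)
```

```text
tcp [0.5453 0.1681 0.137 ] yawy 86.51 tilt 0.2 -> turn -0.099 shift [ 0.057 -7.07   0.082] q [ 0.3   0.44  0.01  1.14 -0.    0.36] F [-0.6 -0.1 -0.5] w 0.0402 t 15.68
```

View pics/b5.png

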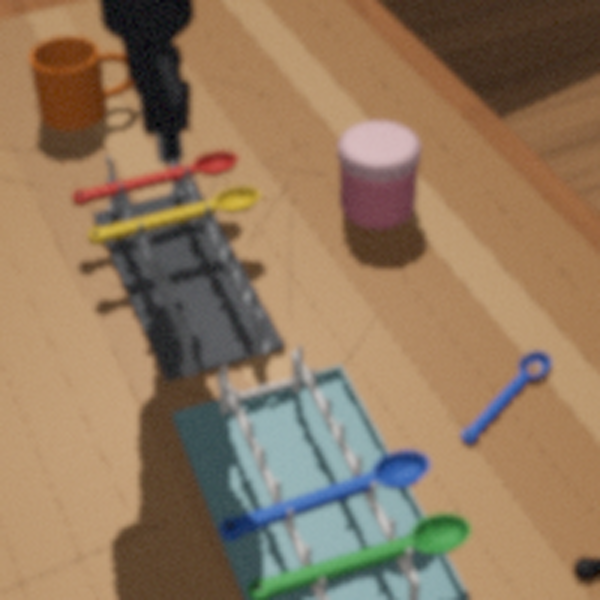

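Yellow is seated beside red, about (170,215). Next is the large blue spoon on the rack, about (330,495).

Call:
send_rows(
  increments=[
    [[0,0,0,0,0,-0.1],[0,-0.9,0,0,0,0],[0,-0.9,0,0,0,0],[0,-0.9,0,0,0,0],[0,-0.9,0,0,0,0],[0,-0.9,0,0,0,0],[0,-0.9,0,0,0,0],[0.02,-0.9,0,0,0,0]],
  ],
)

```text
clock: 16.68
eef_pos: [0.5286, -0.148, 0.134]
tool_rot: [0.021, 1.0, 0.0, -0.001]
ft_force: [0.2, 0.0, 0.7]
grip_width: 0.0402
```

Call:
send_rows(
  increments=[
    [[0.02,-0.77,0,0,0,0],[0,0,0.0,0,0,0],[0,0,0,0,0,0]],
  ],
)

```text
clock: 17.05
eef_pos: [0.5263, -0.1848, 0.1343]
tool_rot: [0.022, 1.0, 0.001, -0.001]
ft_force: [-0.5, 0.1, -1.2]
grip_width: 0.04
```

Run:
```python
from h import *
from workcell import *
rel(get_obs(),.5270,-.1849,.0430,87.5)
```

```text
tcp [ 0.5263 -0.1848  0.1343] yawy 87.51 tilt 0.13 -> turn 0.001 shift [-0.019 -0.003  1.825] q [-0.34  0.42 -0.02  1.13  0.   -0.29] F [-0.5  0.1 -1.2] w 0.04 t 17.05
```

Call:
send_rows(
  increments=[
    [[0,0,0.3,0,0,0],[0,0,0.5,0,0,0],[0,0,0.5,0,0,0],[0,0,0.35,0,0,0],[0,0,0.18,0,0,0],[0,0,0,0,0,0],[0,0,0,0,0,0]],
  ],
)

```text
clock: 17.92
eef_pos: [0.5276, -0.1851, 0.0444]
tool_rot: [0.021, 1.0, -0.0, 0.001]
ft_force: [0.3, 0.1, 0.1]
grip_width: 0.0402
```

Call:
send_rows(
  increments=[
    [[0,0,0,0,0,0],[0,0,0,0,0,0],[0,0,0,0,0,0],[0,0,0,0,0,0],[0,0,0,0,0,0]],
  ],
  grip=1,
)

```text
clock: 18.55
eef_pos: [0.5276, -0.1855, 0.0447]
tool_rot: [0.022, 1.0, -0.0, 0.001]
ft_force: [-1.3, 0.4, 6.0]
grip_width: 0.0115
```

Call:
send_rows(
  increments=[
    [[0,0,-0.2,0,0,0],[0,0,-0.4,0,0,0],[0,0,-0.5,0,0,0],[0,0,-0.5,0,0,0],[0,0,-0.3,0,0,0],[0,0,0,0,0,0]],
  ],
)

```text
clock: 19.3
eef_pos: [0.5277, -0.1855, 0.1399]
tool_rot: [0.022, 1.0, -0.0, 0.001]
ft_force: [1.5, -0.8, -1.1]
grip_width: 0.0116
```

Run:
```python
from h import *
from workcell import *
c=camera("side");cv2.imwrite("pics/c2.png",cv2.resize(c["color"][150:350,170:370,::-1],None,fx=3,fy=3))
rel(get_obs(),.5395,.1053,.135,86.5)
```

```text
tcp [ 0.527  -0.1853  0.1388] yawy 87.51 tilt 0.01 -> turn 0.101 shift [0.104 5.816 0.075] q [-0.34  0.42 -0.01  1.14 -0.   -0.29] F [-0.4 -0.6 -1. ] w 0.0117 t 19.35
```

View pics/c2.png

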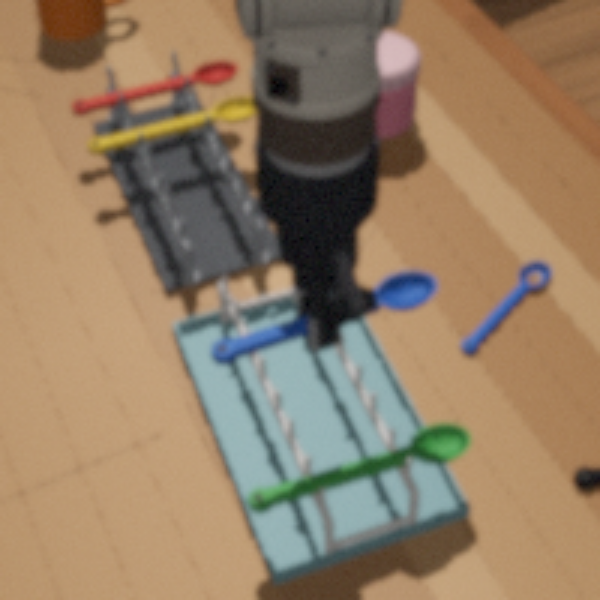

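Blue is held level, and the small blue spoon and the black one are untouched. Blue goes to the third place.

Call:
send_rows(
  increments=[
    [[0,0,0,0,0,0.1],[0.02,0.82,0,0,0,0],[0.02,0.85,0,0,0,0],[0.02,0.85,0,0,0,0],[0.02,0.85,0,0,0,0],[0.01,0.85,0,0,0,0],[0.01,0.8,0,0,0,0],[0,0.8,0,0,0,0]],
  ],
)

```text
clock: 20.35
eef_pos: [0.5389, 0.1068, 0.1376]
tool_rot: [0.031, 1.0, -0.0, -0.001]
ft_force: [0.4, -0.1, -0.1]
grip_width: 0.0116
```

Call:
send_rows(
  increments=[
    [[0,0,0.3,0,0,0],[0,0,0.4,0,0,0],[0,0,0.4,0,0,0],[0,0,0.3,0,0,0],[0,0,0,0,0,0]],
  ],
)

```text
clock: 20.98
eef_pos: [0.5381, 0.1046, 0.0668]
tool_rot: [0.031, 1.0, -0.001, -0.002]
ft_force: [0.6, -0.1, 0.1]
grip_width: 0.0115
```

Run:
```python
from h import *
from workcell import *
c=camera("side");cv2.imwrite("pics/c3.png",cv2.resize(c["color"][120:270,170:320,::-1],None,fx=4,fy=4,interpolation=cv2.INTER_CUBIC))
rel(get_obs(),.5395,.1053,.0447,86.5)
```

```text
tcp [0.539  0.1049 0.068 ] yawy 86.46 tilt 0.12 -> turn -0.004 shift [-0.009  0.009  0.465] q [ 0.19  0.47 -0.13  0.97 -0.    0.25] F [-0.1  0.2 -0.1] w 0.0118 t 21.02
```

View pics/c3.png

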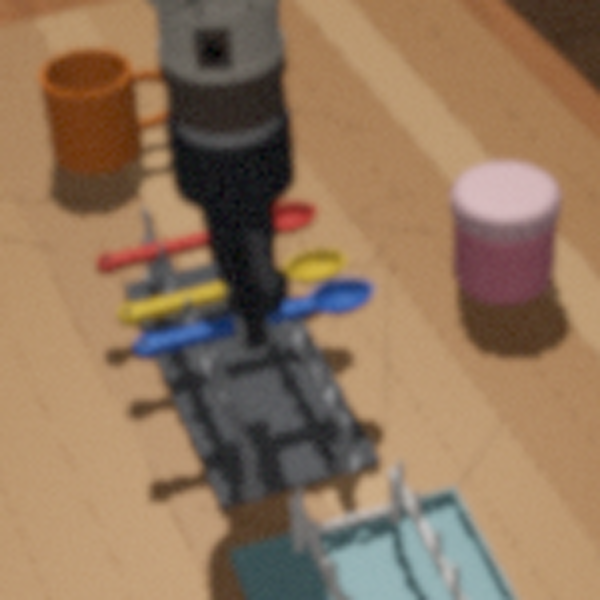

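Blue is over the third place (250,320). Lowering and releasing.

Call:
send_rows(
  increments=[
    [[0,0,0.14,0,0,0],[0,0,0.14,0,0,0],[0,0,0.12,0,0,0],[0,0,0.07,0,0,0],[0,0,0,0,0,0],[0,0,0,0,0,0]],
  ],
)

```text
clock: 21.78
eef_pos: [0.5398, 0.1056, 0.0454]
tool_rot: [0.03, 1.0, 0.0, 0.0]
ft_force: [0.2, -0.1, 0.1]
grip_width: 0.0114
```

Call:
send_rows(
  increments=[
    [[0,0,0,0,0,0],[0,0,0,0,0,0],[0,0,0,0,0,0]],
  ],
  grip=0.53,
)

```text
clock: 22.15
eef_pos: [0.5398, 0.1055, 0.0454]
tool_rot: [0.03, 1.0, 0.0, 0.0]
ft_force: [-0.6, 0.3, -0.5]
grip_width: 0.0398
```

Call:
send_rows(
  increments=[
    [[0,0,-0.3,0,0,0],[0,0,-0.5,0,0,0],[0,0,-0.5,0,0,0],[0,0,-0.5,0,0,0],[0,0,0,0,0,0]],
  ],
)

```text
clock: 22.78
eef_pos: [0.5418, 0.106, 0.1386]
tool_rot: [0.03, 1.0, 0.001, 0.003]
ft_force: [-0.6, -0.4, -0.1]
grip_width: 0.0403
```

Run:
```python
from h import *
from workcell import *
c=camera("side");cv2.imwrite("pics/c5.png",cv2.resize(c["color"][120:320,170:370,::-1],None,fx=3,fy=3,interpolation=cv2.INTER_CUBIC))
rel(get_obs(),.5237,-.2450,.1325,83.5)
```

```text
tcp [0.5407 0.1057 0.1369] yawy 86.51 tilt 0.2 -> turn 0.301 shift [-0.457 -7.008  0.083] q [ 0.19  0.4  -0.04  1.12  0.    0.25] F [ 0.1 -0.6 -0.6] w 0.0401 t 22.82
```

View pics/c5.png

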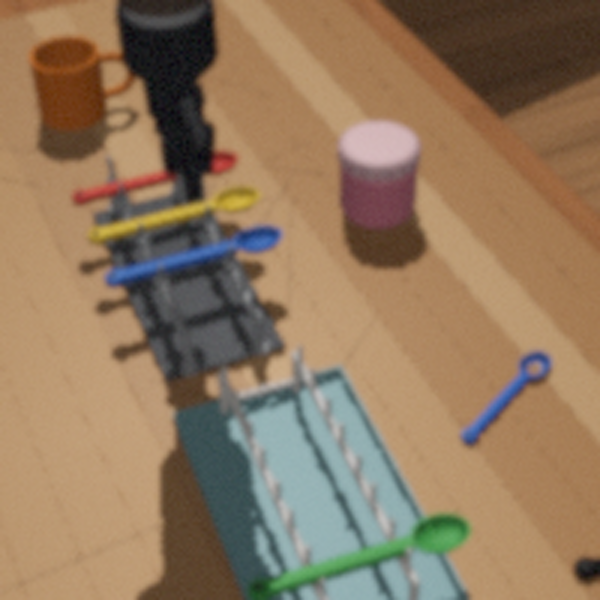

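Blue is seated third. Green is next, about (360,560).

Call:
send_rows(
  increments=[
    [[0,0,0,0,0,0.3],[-0.06,-0.9,0,0,0,0],[-0.06,-0.9,0,0,0,0],[-0.06,-0.9,0,0,0,0],[-0.06,-0.9,0,0,0,0],[-0.06,-0.9,0,0,0,0],[-0.06,-0.9,0,0,0,0],[-0.05,-0.9,0,0,0,0]],
  ],
)

```text
clock: 23.82
eef_pos: [0.5235, -0.2109, 0.1342]
tool_rot: [0.057, 0.998, 0.0, -0.001]
ft_force: [0.4, 0.1, 0.7]
grip_width: 0.0401
```

Call:
send_rows(
  increments=[
    [[-0.05,-0.71,0,0,0,0],[0,0,0.0,0,0,0],[0,0,0,0,0,0]],
  ],
)

```text
clock: 24.2
eef_pos: [0.5222, -0.2447, 0.1343]
tool_rot: [0.057, 0.998, 0.001, -0.001]
ft_force: [0.1, -0.0, -0.1]
grip_width: 0.0403
```

Run:
```python
from h import *
from workcell import *
rel(get_obs(),.5237,-.2450,.0430,83.5)
```

```text
tcp [ 0.5222 -0.2447  0.1343] yawy 83.5 tilt 0.13 -> turn 0.0 shift [-0.034 -0.005  1.827] q [-0.44  0.46  0.04  1.15  0.   -0.32] F [ 0.1 -0.  -0.1] w 0.0403 t 24.2
```

Call:
send_rows(
  increments=[
    [[0,0,0.3,0,0,0],[0,0,0.5,0,0,0],[0,0,0.5,0,0,0],[0,0,0.35,0,0,0],[0,0,0.18,0,0,0],[0,0,0,0,0,0],[0,0,0,0,0,0]],
  ],
)

```text
clock: 25.08
eef_pos: [0.5235, -0.2453, 0.0444]
tool_rot: [0.056, 0.998, -0.0, 0.001]
ft_force: [-0.5, 0.1, -0.2]
grip_width: 0.0403
```

Call:
send_rows(
  increments=[
    [[0,0,0,0,0,0],[0,0,0,0,0,0],[0,0,0,0,0,0],[0,0,0,0,0,0],[0,0,0,0,0,0]],
  ],
  grip=1,
)

```text
clock: 25.7
eef_pos: [0.5235, -0.2456, 0.0447]
tool_rot: [0.057, 0.998, -0.0, 0.001]
ft_force: [-0.4, -0.2, 6.2]
grip_width: 0.0112
```

Call:
send_rows(
  increments=[
    [[0,0,-0.2,0,0,0],[0,0,-0.4,0,0,0],[0,0,-0.5,0,0,0],[0,0,-0.5,0,0,0],[0,0,-0.3,0,0,0],[0,0,0,0,0,0]],
  ],
)

```text
clock: 26.45
eef_pos: [0.5236, -0.2456, 0.1399]
tool_rot: [0.057, 0.998, -0.0, 0.001]
ft_force: [0.1, -0.3, -1.1]
grip_width: 0.0118
```

Run:
```python
from h import *
from workcell import *
c=camera("side");cv2.imwrite("pics/d2.png",cv2.resize(c["color"][150:350,170:370,::-1],None,fx=3,fy=3))
rel(get_obs(),.5358,.0434,.135,86.5)
```

```text
tcp [ 0.5229 -0.2453  0.1388] yawy 83.51 tilt 0.01 -> turn -0.299 shift [0.095 5.78  0.075] q [-0.44  0.45  0.04  1.16 -0.   -0.33] F [-0.4  0.5 -1.5] w 0.0117 t 26.5
```

View pics/d2.png

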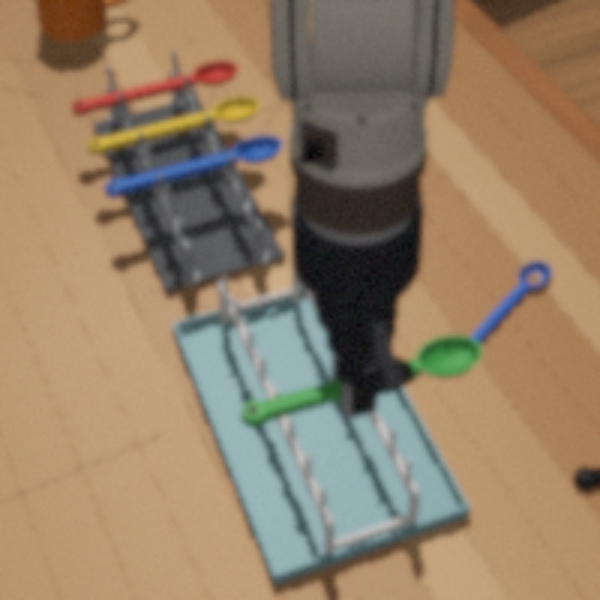

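Green is held level. It goes to the last place.

Call:
send_rows(
  increments=[
    [[0,0,0,0,0,-0.3],[0.01,0.8,0,0,0,0],[0.01,0.85,0,0,0,0],[0.01,0.85,0,0,0,0],[0.01,0.85,0,0,0,0],[0.01,0.85,0,0,0,0],[0.01,0.8,0,0,0,0],[0.01,0.78,0,0,0,0]],
  ],
)

```text
clock: 27.5
eef_pos: [0.536, 0.0447, 0.1372]
tool_rot: [0.03, 1.0, -0.0, -0.001]
ft_force: [0.6, -0.2, -0.4]
grip_width: 0.0113
```

Call:
send_rows(
  increments=[
    [[0,0,0.3,0,0,0],[0,0,0.4,0,0,0],[0,0,0.4,0,0,0],[0,0,0.3,0,0,0],[0,0,0,0,0,0]],
  ],
)

```text
clock: 28.12
eef_pos: [0.5353, 0.0426, 0.0667]
tool_rot: [0.031, 1.0, -0.0, -0.002]
ft_force: [0.0, 0.3, 0.6]
grip_width: 0.0117
```

Run:
```python
from h import *
from workcell import *
c=camera("side");cv2.imwrite("pics/d3.png",cv2.resize(c["color"][120:270,170:320,::-1],None,fx=4,fy=4,interpolation=cv2.INTER_CUBIC))
rel(get_obs(),.5358,.0434,.0447,86.5)
```

```text
tcp [0.5363 0.0428 0.0679] yawy 86.47 tilt 0.12 -> turn -0.003 shift [0.01  0.011 0.464] q [ 0.08  0.45 -0.17  0.96 -0.    0.14] F [-0.8 -0.7  0.5] w 0.0117 t 28.18
```

View pics/d3.png

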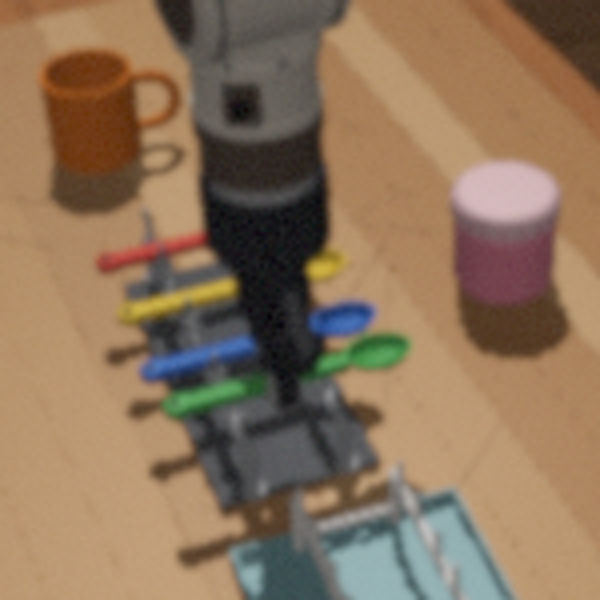

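Green is over the last place (285,380). Lowering, releasing and retreating.

Call:
send_rows(
  increments=[
    [[0.01,0,0.14,0,0,0],[0,0,0.14,0,0,0],[0,0,0.12,0,0,0],[0,0,0.07,0,0,0],[0,0,0,0,0,0],[0,0,0,0,0,0]],
  ],
)

```text
clock: 28.92
eef_pos: [0.5367, 0.0434, 0.0454]
tool_rot: [0.03, 1.0, -0.0, 0.0]
ft_force: [0.1, -0.0, -0.5]
grip_width: 0.0118
```

Call:
send_rows(
  increments=[
    [[0,0,0,0,0,0],[0,0,0,0,0,0],[0,0,0,0,0,0]],
  ],
  grip=0.53,
)

```text
clock: 29.3
eef_pos: [0.5366, 0.0434, 0.0454]
tool_rot: [0.03, 1.0, 0.0, 0.0]
ft_force: [1.0, -0.3, 0.0]
grip_width: 0.0401
```

Call:
send_rows(
  increments=[
    [[0,0,-0.3,0,0,0],[0,0,-0.5,0,0,0],[0,0,-0.7,0,0,0],[0,0,-0.8,0,0,0],[0.8,0,-0.5,0,0,0],[0.8,0,0,0,0,0],[0.8,-0.5,0,0,0,0],[0.8,-0.8,0,0,0,0]],
  ],
)

```text
clock: 30.3
eef_pos: [0.3721, -0.0118, 0.1865]
tool_rot: [0.029, 1.0, -0.0, 0.001]
ft_force: [-0.2, -1.2, 0.9]
grip_width: 0.0402
```

Call:
send_rows(
  increments=[
    [[0,-0.9,0,0,0,0],[0,-0.9,0,0,0,0],[0,-0.9,0,0,0,0],[0,-0.9,0,0,0,0],[0,0,0,0,0,0]],
  ],
)

```text
clock: 30.92
eef_pos: [0.362, -0.194, 0.1864]
tool_rot: [0.033, 0.999, -0.001, 0.001]
ft_force: [-0.9, 0.6, 0.4]
grip_width: 0.04
```

Run:
```python
from h import *
from workcell import *
s=camera("side");t=camera("top")
cv2.imwrite("pics/e_s.png",s["color"][:,:,::-1]);cv2.imwrite("pics/e_t.png",cv2.resize(t["color"][190:290,190:400,::-1],None,fx=3.8,fy=3.8,interpolation=cv2.INTER_CUBIC))
cv2.imwrite("pics/e_sc.png",cv2.resize(s["color"][140:270,170:300,::-1],None,fx=4.6,fy=4.6,interpolation=cv2.INTER_CUBIC))
a=np.radians(-3.5);ux=np.array([np.cos(a),np.sin(a)]);uy=np.array([-np.sin(a),np.cos(a)])
t0=dict(np.load("top0.npz"));s0=dict(np.load("side0.npz"))
pc=cloud(t)
for k in("red","yellow","blue","green"):
    o,yaw,l,p=spoon(t,k);d=o-[.541,.1362];q=pc.reshape(-1,3)
    dd=np.array([np.cos(np.radians(yaw)),np.sin(np.radians(yaw))])
    r=(q[:,:2]-o);L=r@dd;W=r@[-dd[1],dd[0]]
    zf=[np.median(q[(abs(W)<.005)&(L>lo)&(L<hi),2]).round(4) for lo,hi in((-.115,-.095),(-.055,-.035),(-.02,-.005))]
    print(k,"local",np.round([d@ux,d@uy],4),"yaw rel",(yaw+3.5).round(2),"len",l.round(3),"z tail/mid/neck",zf)
for n,A,B in(("top",t0,t),("side",s0,s)):
    D=cv2.absdiff(A["color"],B["color"]).max(2)
    for nm,b in (dict(bowl=(225,270,425,475),jar=(155,190,217,252),cup=(225,270,110,148)) if n=="top" else dict(bowl=(355,420,315,390),jar=(158,198,280,312),cup=(130,165,178,216))).items():
        print(n,nm,"diff mean",D[b[0]:b[1],b[2]:b[3]].mean().round(2))
print(get_obs()["clock"])
```

```text
red local [0.0453 0.0933] yaw rel 0.08 len 0.154 z tail/mid/neck [np.float64(0.0531), np.float64(0.0536), np.float64(0.0551)]
yellow local [0.0454 0.0321] yaw rel 0.14 len 0.159 z tail/mid/neck [np.float64(0.0559), np.float64(0.0544), np.float64(0.0547)]
blue local [ 0.0459 -0.0308] yaw rel -0.46 len 0.153 z tail/mid/neck [np.float64(0.0568), np.float64(0.0548), np.float64(0.0551)]
green local [ 0.0461 -0.0931] yaw rel -0.18 len 0.154 z tail/mid/neck [np.float64(0.0571), np.float64(0.0568), np.float64(0.0543)]
top bowl diff mean 2.94
top jar diff mean 2.92
top cup diff mean 5.03
side bowl diff mean 9.96
side jar diff mean 9.39
side cup diff mean 44.25
31.025
```

View pics/e_s.png

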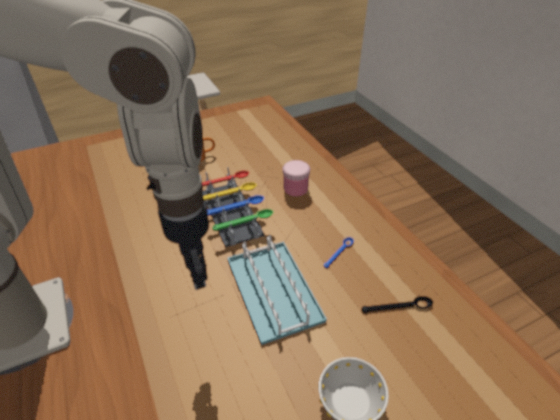

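View pics/e_t.png

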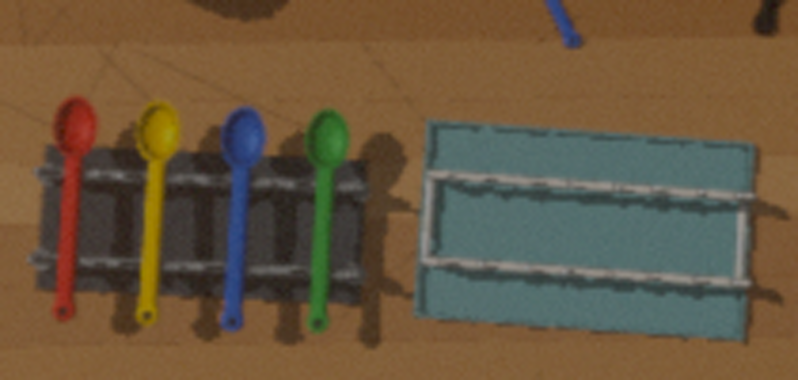

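View pics/e_sc.png

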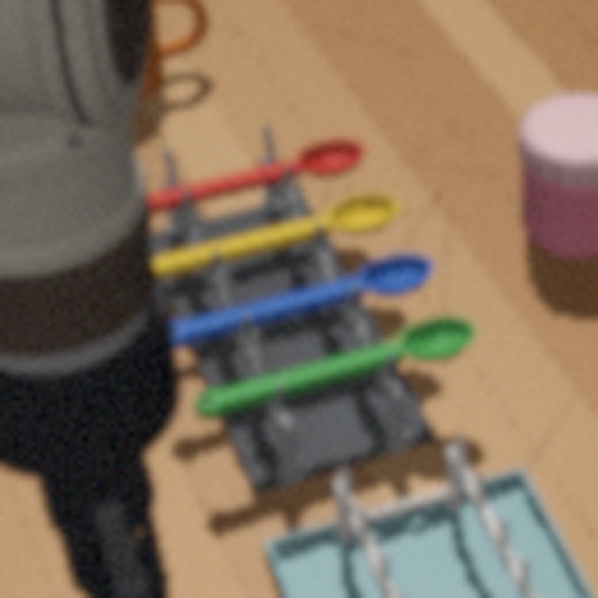

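All four spoons are seated in order, within about 1 mm of x = 45 mm and of their place in y. The robot touches nothing, and the cup's large side-view difference comes from the arm blocking the view.

```bash
python3 -c "
from workcell import *
print(job_done())"
```

```text
the job is handed in; nothing more can be done
None
```

All four spoons are on the steel stand in the order they had on the rack: red, yellow, blue, green from left to right. The job is handed in at about 31 s. I moved them one at a time and dropped none. The small blue spoon and the black one were left alone.

- **Position:** in the last top view each spoon's origin is at x = 45–46 mm and within about 1 mm of its place in y. Each is turned less than 0.5° from the stand.
- **Height:** the handle tops read 53–57 mm, where 57 mm was expected for a handle on the rails. The low readings are at the red tail and look like edge noise, because the spoon looks level in the pictures.
- **Orientation:** both views show heads pointing away from the arm, and the pictures show them hollow side up.
- **Bowl and jar:** both look unchanged in both views.
- **Cup:** it looks unchanged from the top. In the side view the arm mostly hid it, so that check said nothing.
- **Camera disagreement:** at the start the side camera put the stand about 2–4 mm from where the top camera did. I relied mainly on the top view, which agreed with the held red spoon.

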